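# Present the parrot's target stick at the free end of the perch

### The job

Get the parrot's target stick ready for training: draw it up out of the blue cup by its cork handle, leaving the cup standing where it is, and hold it out so that its red ball hangs in the air about 10 cm above the free end of the perch. The stick must slant at roughly 35 degrees from upright, ball end down, in line with the perch, with the handle pointing away from the perch beyond its free end, so that the hand stays off the side where the bird will stand. Do not touch the perch or disturb the other things on the shelf, and finish while still holding the stick there, motionless: do not put it down or let go.

Things in the scene. Friction and masses are not known exactly. Their poses are not given: they have to be found in the camera images.
- stick: Target stick, round, about 60 g, 222 mm long: a red ball of 24 mm diameter, a white rod of 8 mm, and a waisted cork handle (15 to 19 mm diameter) from 115 to 210 mm above the ball's centre. Origin: the centre of the red ball; z runs along the rod from ball to handle. At the start it stands ball down in the blue cup, leaning about 18 degrees against the rim, in any direction.
- stick_handle (a point): The middle of the cork handle, where to grip: on the stick's axis, 163 mm from the ball's centre.
- cup: Blue stoneware cup, loose, about 0.38 kg, 85 mm tall, 49 mm outside diameter at the top (68 mm at the foot), mouth 38 mm wide, inner floor 6 mm up. Origin: the centre of its underside; z up. It holds only the target stick.
- perch: Wooden perch, fixed: a level dowel of 20 mm diameter, 108 mm above the work surface, in a grey swivel head (38 mm diameter, top 130 mm up) clamped to the front edge of a bamboo riser (74 mm tall; its jars reach 175 mm). Origin: the centre of the dowel's free end face. The dowel runs from there along its +x axis, away from the robot, to the swivel's axis at 155 mm.
- perch_end (a point): The top of the dowel close by its free end (10 mm in from the end face), 118 mm above the work surface. The ball's centre is to hang about 100 mm above this point.
- canister: Bystander: loose aluminium canister with a screw lid, 78 mm diameter, 111 mm tall. Origin: the centre of its underside.
- toggle_block: Bystander: loose walnut block 60 x 42 x 34 mm with a small steel toggle on top, 60 mm tall in all. Origin: the centre of its underside.
- cone: Bystander: loose orange acrylic cone, 60 mm across the base, 74 mm tall. Origin: the centre of its underside.
- dish: Bystander: loose shallow steel dish, 88 mm across, 22 mm tall, with the yellow ball in it. Origin: the centre of its underside.
- toy_ball_center (a point): Bystander: loose yellow silicone ball of 42 mm diameter, lying in the steel dish, its top 45 mm above the work surface. The point is the ball's centre.
Not all that is in view belongs to the job. Of the things like the cup, leave any that is turquoise; of the rest the smaller one is meant. Of the things that look like the stick, the larger one is meant.

How it is judged (in metres and radians):
On the way:
1. the stick is drawn clear of the cup, in the fingers, and the cup still stands (z of stick in the frame of cup above 0.1 m and contact force between stick and the fingers above 1 N and angle between cup's own z axis and vertical below 0.1 rad), for 0.1 s.
At the end, for the whole second after the job is handed in: Fingers alone hold the stick, still: ball 75-125 mm above and within 30 mm sideways of perch_end, stick 23-47 deg from upright, mid-handle over 35 mm out beyond the free end and within 60 mm of the perch's line; cup upright; cup and bystanders within 30 mm of their first places (horizontal distance between stick and perch_end below 0.03 m and z of stick in the frame of perch_end between 0.075 and 0.125 m and angle between stick's own z axis and vertical between 0.401 and 0.82 rad and height (world z) of stick_handle above 0.25 m and x of stick_handle in the frame of perch below -0.035 m and y of stick_handle in the frame of perch between -0.06 and 0.06 m and contact force between stick and the fingers above 1 N and contact force between stick and cup below 0.05 N and contact force between stick and perch below 0.05 N and linear speed of stick below 0.02 m/s and angular speed of stick below 0.1 rad/s and angle between cup's own z axis and vertical below 0.1 rad and distance of each of cup, canister, toggle_block, cone, dish, toy_ball_center from where it was at the start of the episode below 0.03 m); the arm keeps its last pose, push and grip.
It fails at once if the cup is knocked over or shifted by more than 30 mm (angle between cup's own z axis and vertical above 0.35 rad or distance of cup from where it was at the start of the episode above 0.03 m).
It fails at once if the perch is touched (more than 2 N) (contact force between perch and anything else above 2 N).
It fails at once if a bystander (canister, toggle block, cone, dish or yellow ball) is shifted by more than 30 mm (distance of any of canister, toggle_block, cone, dish, toy_ball_center from where it was at the start of the episode above 0.03 m).
It also fails if it takes over 38 s, if anything falls off the work surface, if the arm or the gripper's body presses on something with over 40 N, if the wrist force passes 120 N, or if a joint passes its speed limit or range.

### The arm

A 7-joint arm with a two-finger parallel gripper is mounted at the origin on the work surface. World frame = base frame: x ahead of the robot, y to its left, z up, the work surface at z = 0. Lengths are in mm, angles in rad, forces in N, time in s.
With the tool pointing down it reaches from about 400 to 875 mm from the base axis. Payload 19.3 kg.
Tool frame: the origin (TCP) lies at the very end of the fingers, on their centre line; the grasp point (between the pads) lies 19 mm behind it (grip_point_offset is the z of the grasp point in the tool frame, in mm); z points along the fingers, y is the line along which they close (so a half turn about z gives the same grasp; the last joint's range is limited). The gripper opens to 85 mm and grips with 20 to 120 N. Pads are 22 mm wide; open, the fingers measure 114 mm over their backs; the gripper's body (76 mm by 85 mm) begins 54 mm behind the grasp point. The pads swing forward as they close: fully open they stand 13 mm farther back than shut.
Start: joints at [1.246, 0.521, -0.036, 1.599, 0.021, 1.021, -0.113], TCP at [157.504, -604.82, 231.291] pointing down, gripper open.
Joint ranges: [-2.91, 2.91], [-0.3, 2.13], [-1.5, 1.42], [0.17, 2.43], [-1.26, 4.41], [0.16, 1.93], [-2.52, 2.52]. Speed limits (rad/s): [1.89, 1.89, 2.39, 2.39, 3.01, 3.01, 3.01].

### API

Orientations are given as a 3x3 rotation matrix whose columns are the frame's x, y, z axes.
In Python, from workcell import movep, movel, goto_joints, open_gripper, clamp, wait, inverse_kinematics, read_state, camera, PlanningError, finish_job, grip_point_offset gives the robot as it stands. Calls block until the motion is done:
- movep(position, orientation): joint-space move of the TCP to a pose.
- movel(position, frame=None, max_speed=150, guard=None): straight line of the TCP; frame=None keeps the orientation; max_speed is the mean speed in mm/s. With guard (N) it stops when the force on the tool has changed by that much, and returns True; else False.
- goto_joints(angles): joint-space move.
- open_gripper() and clamp(): open the fingers fully, or close them until they stop; the grip force is fixed at half the most.
- wait(seconds).
- inverse_kinematics(position, orientation): joint angles nearest the present ones, or None.
- read_state(): the state.
- camera(name): name is "scene" or "top"; returns a dict with "image" (480x640x3 uint8, blue, green, red), "range_z" (480x640 float32, mm along the optical axis (not along the pixel's ray), 0 where there is no reading), "fx", "fy", "cx", "cy" (pixels), "cam_to_world" (4x4, takes a point from camera to world coordinates). Camera axes: x right, y up, looking along -z (the intrinsics and any distortion apply to the point x, -y, -z); pixel columns grow to the right and rows downward; lengths in mm; the calibration is good to about 2 mm. A picture is of the moment at which its call begins.
A pose or a line that the arm cannot do raises PlanningError and nothing moves.
- finish_job(): hands the job in; it is judged then, once.
The state is a dict: "time": time; "qpos": joint angles; "qvel": joint speeds; "joint_efforts": joint torques, N m; "eef_pos": TCP position; "tool_rot": TCP orientation; "ft_force": force on the tool from outside, world axes, zero at the start; "torque": the same for the moment, N m; "finger_gap": finger opening in mm; "gripper_force": force on a finger pad.
Only numpy, scipy, OpenCV 4.12 (cv2) and the standard library are available. Lean on these libraries where they do the work, as an engineer would, in place of code of your own. Each camera call takes 0.05 s, during which the arm holds its last target. There are 200 camera calls.

## Working session

There is one attempt and no reset: what is moved stays moved. The work goes in short steps, each a Python script; the robot and the scene stay as the last script left them, time stands still between calls to the robot, and variables do not carry over. Pictures are saved under pics/ and viewed, at most 10 in all, crops included, and the job is handed in when it is done.

```bash
ls; mkdir -p pics; cat > h.py <<'E'
import numpy as np, cv2
from workcell import *
def cloud(c):
    z=c["range_z"].astype(float); v,u=np.mgrid[:480,:640]
    P=np.stack([(u-c["cx"])/c["fx"]*z,-(v-c["cy"])/c["fy"]*z,-z,np.ones_like(z)],-1)@np.array(c["cam_to_world"]).T
    P=P[...,:3]; P[z<=0]=np.nan
    return P
E
python3 - <<'E'
from h import *
for n in("scene","top"):
    c=camera(n); cv2.imwrite(f"pics/{n}0.png",c["image"]); np.savez(f"{n}0.npz",P=cloud(c),I=c["image"])
    print(n,{k:v for k,v in c.items() if k not in("image","range_z")})
print(read_state(),grip_point_offset)
E
```

```text
pics
scene {'fx': 542.8195725976958, 'fy': 542.8195725976958, 'cx': 317.70644989852997, 'cy': 240.20682759559733, 'cam_to_world': array([[-4.23936476e-01, -7.74659003e-01,  4.69234796e-01,
         1.07803665e+03],
       [ 9.05690485e-01, -3.63526016e-01,  2.18113688e-01,
         1.94389295e+02],
       [ 1.61532398e-03,  5.17447838e-01,  8.55713226e-01,
         1.15457938e+03],
       [ 0.00000000e+00,  0.00000000e+00,  0.00000000e+00,
         1.00000000e+00]])}
top {'fx': 471.7414479416078, 'fy': 471.7414479416078, 'cx': 315.84642286360656, 'cy': 244.42907744882655, 'cam_to_world': array([[ 2.79279530e-02,  9.96475128e-01, -7.91034010e-02,
         4.45879467e+02],
       [-9.99608702e-01,  2.77158356e-02, -3.77839637e-03,
        -5.24815726e+01],
       [-1.57266116e-03,  7.91779708e-02,  9.96859256e-01,
         1.04759510e+03],
       [ 0.00000000e+00,  0.00000000e+00,  0.00000000e+00,
         1.00000000e+00]])}
{'time': 0.1, 'qpos': array([ 1.24578497,  0.52192611, -0.03629308,  1.599908  ,  0.02119281,
        1.02106436, -0.11281045]), 'qvel': array([ 1.98294848e-03, -2.83445108e-03, -5.11617687e-04, -1.40947364e-03,
       -9.35497390e-05, -7.22528911e-04,  9.19083394e-04]), 'joint_efforts': array([ 3.77138407e-03, -9.28492641e+01,  1.98424436e+00, -3.70534587e+01,
        1.81971397e-02,  5.27711440e-03, -1.47412629e-05]), 'eef_pos': array([ 157.42509876, -604.57392899,  230.81669112]), 'tool_rot': array([[ 9.67724903e-01,  2.52008773e-01, -3.01757355e-04],
       [ 2.52008944e-01, -9.67724514e-01,  8.70390706e-04],
       [-7.26718953e-05, -9.18344313e-04, -9.99999576e-01]]), 'ft_force': array([-0.41211237,  0.41833387, -0.1518585 ]), 'torque': array([0.00622796, 0.01090957, 0.03267001]), 'gripper_force': 0.0, 'finger_gap': 84.89762982516166} -18.700000000000003
```

View pics/scene0.png

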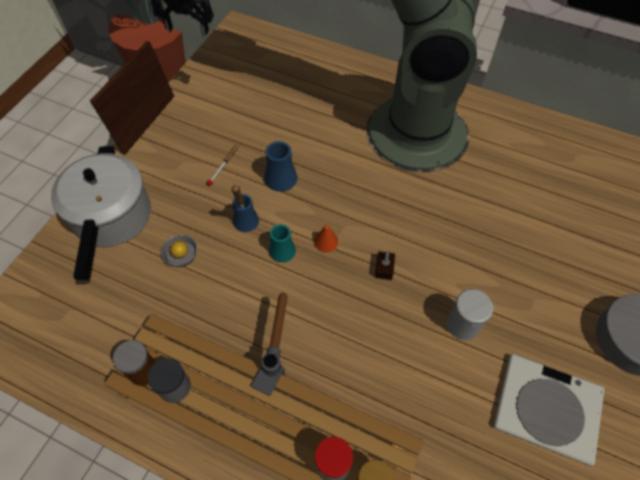

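View pics/top0.png

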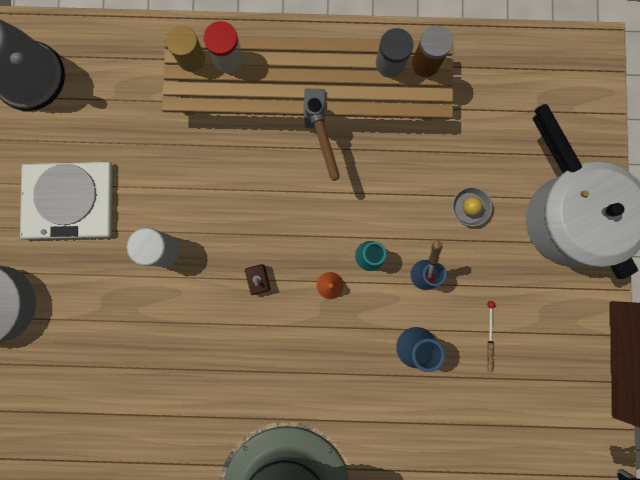

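The scene view shows the small blue cup at (245,215) with the cork handle up at (238,192), and the perch dowel from (283,297) to the swivel at (270,360). In the top view the cup is at (428,275) and the handle top at (436,246). The dowel runs from its free end at (335,178) to the swivel at (315,103). The larger blue cup, the turquoise cup and the small stick on the table are decoys.

```bash
cat > m.py <<'E'
from h import *
D={n:np.load(n+"0.npz") for n in("scene","top")}
def box(n,u0,u1,v0,v1):
    return D[n]["P"][v0:v1,u0:u1].reshape(-1,3),D[n]["I"][v0:v1,u0:u1].reshape(-1,3).astype(int)
def axis(p):
    m=np.median(p,0); w=np.linalg.svd(p-m,full_matrices=False)[2][0]; return m,w
for n,b in(("top",(405,455,232,295)),("scene",(220,265,178,235))):
    p,i=box(n,*b); B,G,R=i.T
    ck=(R>B+15)&(p[:,2]>90); bl=(B>R+20)&(p[:,2]>70)
    q=p[ck]; print(n,"cork",ck.sum(),q.min(0).round(),q.max(0).round()); 
    for lo in range(90,230,15):
        s=q[(q[:,2]>=lo)&(q[:,2]<lo+15)]
        if len(s): print(lo,len(s),s.mean(0).round(1),np.ptp(s[:,:2],axis=0).round(1))
    r=p[bl&(abs(p[:,2]-85)<5)]; print("rim",len(r),((r.min(0)+r.max(0))/2).round(1),np.ptp(r,axis=0).round(1), r.mean(0).round(1))
for n,b in(("top",(305,350,110,190)),("scene",(265,295,285,360))):
    p,i=box(n,*b)
    q=p[(p[:,2]>100)&(p[:,2]<121)]
    q=q[q[:,0]<np.nanmax(q[:,0])]
    m,w=axis(q); w*=np.sign(w[0]); t=(q-m)@w
    print(n,"perch",len(q),m.round(1),w.round(3),"end",(m+w*t.min()).round(1),(m+w*t.max()).round(1))
    for lo in np.arange(t.min(),t.max(),20):
        s=q[(t>=lo)&(t<lo+20)]; print(len(s),s.mean(0).round(1),s[:,2].max().round(1))
p,i=box("top",300,330,88,120); s=p[(p[:,2]>124)&(p[:,2]<136)]; print("swivel",((s.min(0)+s.max(0))/2).round(1),np.ptp(s,axis=0).round(1))
I=D["top"]["I"][225:300,395:460]; J=D["scene"]["I"][170:245,210:275]
cv2.imwrite("pics/crop.png",np.hstack([cv2.resize(x,None,fx=6,fy=6,interpolation=2) for x in(I,J)]))
E
python3 m.py
```

```text
top cork 208 [ 488. -282.  137.] [ 524. -256.  220.]
135 23 [ 491.4 -272.7  144.2] [ 9.1 17. ]
150 29 [ 495.9 -270.3  157. ] [14.4 17.4]
165 25 [ 499.1 -269.8  171.4] [ 9. 16.]
180 22 [ 503.7 -265.8  187.6] [ 8.4 16.6]
195 33 [ 508.8 -262.6  203.1] [17.3 17.4]
210 76 [ 515.9 -263.   215.5] [15.8 15.4]
rim 158 [ 467.7 -290.4   84.4] [43.2 48.4  7.7] [ 466.5 -290.6   83.9]
scene cork 125 [ 498. -272.  134.] [ 528. -254.  219.]
120 2 [ 503.3 -268.2  134. ] [0.6 2.4]
135 13 [ 504.2 -266.7  144.8] [11.3  7.7]
150 15 [ 508.1 -265.6  157.8] [11.6  9.3]
165 9 [ 512.3 -262.4  173.1] [10.   7.6]
180 20 [ 517.2 -261.8  187.1] [14.8 11.4]
195 25 [ 521.7 -259.7  205.3] [15.6 18.5]
210 41 [ 520.1 -261.6  214.9] [14.3 15.8]
rim 65 [ 474.  -287.1   84.4] [49.9 45.4  8.7] [ 476.  -280.3   83.6]
top perch 718 [723.6 -60.5 115. ] [0.946 0.323 0.007] end [652.7 -84.7 114.5] [798.8 -34.8 115.6]
98 [662.2 -80.7 113.8] 119.1
93 [680.9 -74.4 114.8] 119.3
97 [699.9 -68.3 114.3] 118.9
95 [719.1 -62.2 114.5] 118.7
93 [738.  -55.9 114.3] 119.5
95 [756.8 -49.8 114.4] 119.3
121 [775.5 -43.7 115.7] 121.0
26 [787.4 -29.3 112.7] 121.0
scene perch 592 [725.9 -59.8 114.6] [0.947 0.32  0.017] end [656.4 -83.3 113.4] [795.3 -36.4 115.8]
75 [666.4 -78.9 113.6] 120.6
80 [684.8 -73.2 114.2] 120.4
85 [703.8 -66.8 114.1] 118.6
89 [723.1 -60.8 113.9] 118.7
87 [741.6 -54.3 114. ] 119.4
94 [760.7 -48.2 114.1] 120.6
78 [779.1 -41.  116.8] 121.0
4 [789.  -25.9 119.7] 120.6
swivel [798.8 -36.4 128.9] [35.8 34.1  9.8]
```

View pics/crop.png

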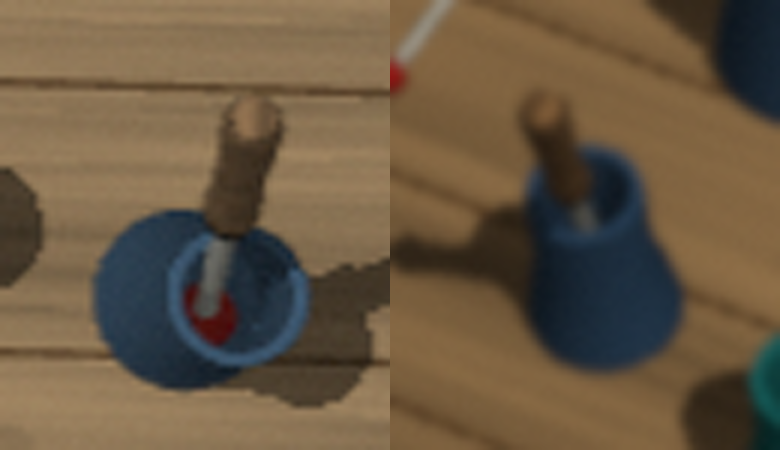

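```bash
cat > plan.py <<'E'
from h import *
from scipy.optimize import least_squares
def handle_pts(D,b):
    out=[]
    for n,(u0,u1,v0,v1) in b.items():
        p=D[n]["P"][v0:v1,u0:u1].reshape(-1,3); i=D[n]["I"][v0:v1,u0:u1].reshape(-1,3).astype(int)
        out.append(p[(i[:,2]>i[:,0]+15)&(p[:,2]>137)&(p[:,2]<205)])
    return out
def fit(P,z0,x0,r=8.5):
    def res(a):
        d=np.array([a[2],a[3],1]); d/=np.linalg.norm(d)
        return np.linalg.norm(np.cross(P-[a[0],a[1],z0],d),axis=1)-r
    s=least_squares(res,x0,loss="soft_l1",f_scale=2); a=s.x
    d=np.array([a[2],a[3],1]); return np.array([a[0],a[1],z0]),d/np.linalg.norm(d),abs(s.fun).mean()
def frame(s,phi,ref):
    "tool frame with z=-s; y = horizontal-ish direction ref turned by phi about z"
    z=-s; y=ref-z*(ref@z); y/=np.linalg.norm(y); x=np.cross(y,z)
    y=np.cos(phi)*y+np.sin(phi)*x; return np.column_stack([np.cross(y,z),y,z])
px=np.array([.947,.322,0]); px/=np.linalg.norm(px)
perch_end=np.array([653,-84,118])+10*px
GRIP=160; OFF=19
E
cat > p1.py <<'E'
from plan import *
D={n:np.load(n+"0.npz") for n in("scene","top")}
pts=handle_pts(D,{"top":(405,455,232,295),"scene":(220,265,178,235)})
for P in(pts[0],pts[1],np.vstack(pts)):
    c,s,e=fit(P,173,[506,-268,.28,.15]); print(c.round(1),s.round(3),np.degrees(np.arccos(s[2])).round(1),e.round(2),"ball",(c-s*163).round(1))
ball=c+s*(18-c[2])/s[2]
np.savez("stick.npz",ball=ball,s=s); print(ball)
sf=np.array([0,0,np.cos(.61)])-np.sin(.61)*px; bf=perch_end+[0,0,100]
lat=np.cross([0,0,1.],s)
for name,b,ss in(("pre",ball+s*130,s),("grasp",ball,s),("final",bf,sf)):
  for k in range(-6,6):
    phi=k*np.pi/6
    q=inverse_kinematics(b+ss*(GRIP-OFF),frame(ss,phi,np.cross([0,0,1.],ss)))
    if q is not None: print(name,k,np.round(q,2))
E
python3 p1.py
```

```text
[ 506.4 -269.9  173. ] [0.271 0.16  0.949] 18.3 0.45 ball [ 462.2 -296.1   18.3]
[ 508.2 -269.1  173. ] [0.272 0.153 0.95 ] 18.2 0.59 ball [ 463.9 -294.1   18.2]
[ 507.  -269.3  173. ] [0.28  0.162 0.946] 18.9 0.73 ball [ 461.4 -295.7   18.8]
[ 461.13944864 -295.83337569   18.        ]
pre -6 [ 0.3   0.56 -0.14  1.47  0.29  1.39 -0.96]
pre -5 [ 0.34  0.56 -0.2   1.46  0.32  1.4  -0.46]
pre -4 [ 0.41  0.57 -0.31  1.46  0.37  1.42  0.02]
pre -3 [ 0.5   0.59 -0.46  1.45  0.43  1.45  0.49]
pre -2 [ 0.59  0.62 -0.61  1.45  0.51  1.49  0.95]
pre -1 [ 0.67  0.65 -0.74  1.45  0.57  1.53  1.42]
pre 0 [ 0.9   0.86 -1.28  1.43  0.87  1.77  1.72]
pre 1 [ 0.9   0.86 -1.28  1.43  0.87  1.77  2.24]
pre 2 [-0.33  0.76  0.98  1.5  -0.33  1.34 -2.49]
pre 3 [ 0.11  0.56  0.17  1.48  0.15  1.34 -2.4 ]
pre 4 [ 0.18  0.56  0.06  1.48  0.2   1.36 -1.93]
pre 5 [ 0.25  0.56 -0.06  1.47  0.25  1.37 -1.45]
grasp -6 [ 0.32  0.64 -0.09  1.66  0.32  1.1  -0.98]
grasp -5 [ 0.38  0.65 -0.18  1.66  0.37  1.12 -0.5 ]
grasp -4 [ 0.46  0.66 -0.3   1.65  0.44  1.15 -0.04]
grasp -3 [ 0.55  0.67 -0.43  1.65  0.51  1.19  0
[... 352 characters left out ...]
 0.17  1.06 -1.9 ]
grasp 5 [ 0.25  0.64  0.02  1.67  0.25  1.08 -1.45]
final -6 [ 1.25  0.38 -1.24  1.96  0.22  0.49  1.87]
final -5 [ 1.25  0.38 -1.24  1.96  0.22  0.49  2.4 ]
final -4 [-0.69  0.39  1.25  2.04 -1.18  0.86 -2.11]
final -3 [ 0.41  0.18 -0.18  2.   -0.6   0.52 -2.11]
final -2 [ 0.52  0.19 -0.3   1.99 -0.55  0.51 -1.63]
final -1 [ 0.64  0.2  -0.44  1.99 -0.49  0.5  -1.17]
final 0 [ 0.73  0.21 -0.55  1.98 -0.42  0.49 -0.7 ]
final 1 [ 0.79  0.22 -0.62  1.98 -0.38  0.48 -0.21]
final 2 [ 0.81  0.22 -0.65  1.98 -0.37  0.48  0.3 ]
final 3 [ 0.81  0.22 -0.64  1.98 -0.37  0.48  0.83]
final 4 [ 0.81  0.22 -0.65  1.98 -0.37  0.48  1.35]
final 5 [ 0.66  0.2  -0.46  1.98 -0.47  0.49  1.96]
```

```bash
cat > p2.py <<'E'
from plan import *
d=np.load("stick.npz"); b,s=d["ball"],d["s"]
R=frame(s,-np.pi,np.cross([0,0,1.],s))
movep(b+s*(GRIP-OFF+130),R)
print(movel(b+s*(GRIP-OFF),max_speed=90,guard=10))
c=camera("top"); a=c["image"][180:330,350:500]; c=camera("scene"); e=c["image"][120:270,170:320]
clamp(); st=read_state(); print(st["time"],st["finger_gap"],st["gripper_force"],st["ft_force"],st["eef_pos"],b+s*(GRIP-OFF))
f=camera("scene")["image"][120:270,170:320]
cv2.imwrite("pics/grasp.png",np.hstack([cv2.resize(x,(265,265),interpolation=2) for x in(a,e,f)]))
E
python3 p2.py
```

```text
False
4.3333 15.620011888808746 58.22657216767766 [-1.00330035  0.94349155  1.32245713] [ 500.5474359  -272.9472408   151.43053629] [ 500.61535381 -272.96502325  151.41548399]
```

View pics/grasp.png

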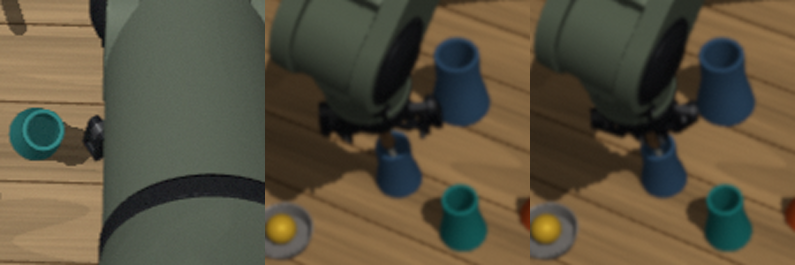

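The handle is between the fingers (gap 15.6 mm, the waist) and the cup is standing. Next I lift the stick, keeping the ball centred in the mouth.

```bash
cat > p3.py <<'E'
from plan import *
p=read_state()["eef_pos"]
print(movel(p+[7.5,5,70],max_speed=60,guard=8)); st=read_state(); print(st["ft_force"],st["finger_gap"])
print(movel(p+[7.5,5,215],max_speed=120,guard=12)); wait(.3)
st=read_state(); print(st["time"],st["finger_gap"],st["gripper_force"],st["ft_force"],st["eef_pos"])
a=[]
for n in("top","scene"):
    c=camera(n); P=cloud(c); np.savez(n+"1.npz",P=P,I=c["image"]); a.append(cv2.resize(c["image"],(400,300)))
    i=c["image"].astype(int); m=(i[...,2]>2.2*i[...,1])&(i[...,2]>70)&(P[...,2]>180); q=P[m]
    print(n,m.sum(),np.argwhere(m).mean(0).round(1),np.median(q,0).round(1),np.ptp(q,axis=0).round(1)) if m.any() else print(n,"no red")
cv2.imwrite("pics/lift.png",np.hstack(a))
E
python3 p3.py
```

```text
False
[-0.15995376  0.18547537 -0.50783733] 15.613046672778868
False
7.3667 15.444136968271126 58.25925398175485 [ 0.43203809  0.02971197 -0.21228589] [ 508.00028167 -267.95340025  366.22033389]
top no red
scene 57 [163.5 234.9] [ 476.8 -282.   237.3] [22.7 18.  13.7]
```

View pics/lift.png

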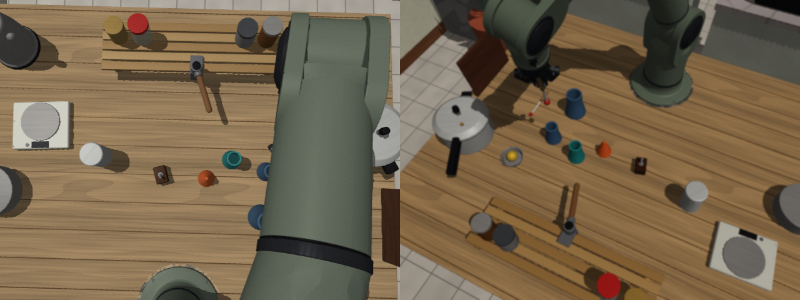

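The lift shows the stick hanging clear in the hand (ball at scene pixel (235,163), z about 230), and the cup stands at scene (245,215), unmoved. Next I reorient at a distance from the perch, then move in straight.

```bash
cat > p4.py <<'E'
from plan import *
sf=np.array([0,0,np.cos(.61)])-np.sin(.61)*px; bf=perch_end+[0,0,100]
R=frame(sf,0,np.cross([0,0,1.],sf)); T=bf+sf*(GRIP-OFF)
via=T-90*px+[0,0,50]
print(np.round(read_state()["qpos"],2),np.round(inverse_kinematics(via,R),2))
movep(via,R); print(movel(T,max_speed=60,guard=15)); wait(.5)
st=read_state(); print(st["time"],st["finger_gap"],st["gripper_force"],st["ft_force"],st["eef_pos"],T,"ball target",bf)
a=[]
for n in("top","scene"):
    c=camera(n); P=cloud(c); np.savez(n+"2.npz",P=P,I=c["image"]); a.append(c["image"])
    i=c["image"].astype(int); m=(i[...,2]>2.2*i[...,1])&(i[...,2]>70)&(P[...,2]>180); q=P[m]
    print(n,m.sum(),np.argwhere(m).mean(0).round(1),np.median(q,0).round(1),np.ptp(q,axis=0).round(1)) if m.any() else print(n,"no red")
cv2.imwrite("pics/final.png",np.hstack([cv2.resize(a[0],(400,300)),cv2.resize(a[1][150:390,150:470],(400,300))]))
E
python3 p4.py
```

```text
[ 0.34  0.45 -0.13  1.4   0.28  1.54 -0.88] [ 0.59  0.01 -0.2   2.05 -0.62  0.7  -0.45]
False
10.7333 15.460315410513887 58.303247984677 [-0.87059942 -0.89420583 -0.67510092] [ 585.99400494 -106.77092746  333.57420767] [ 585.99324179 -106.78371293  333.57037052] ball target [662.46766651 -80.78079344 218.        ]
top 100 [159.9 335.1] [662.1 -78.3 228.5] [20.7 21.7 14.9]
scene 89 [273.2 279.9] [667.9 -76.3 227. ] [20.5 20.5 16.3]
```

View pics/final.png

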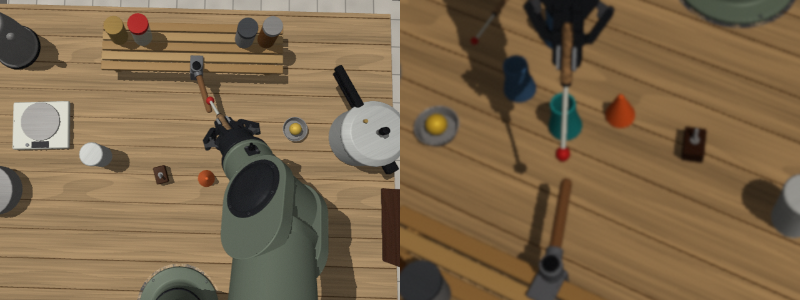

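The ball is at about (662, -80, 218), right at its target. The stick lies in line with the dowel with its handle toward the robot, and the cup at scene crop (518,78) is still standing.

```bash
python3 -c "
from workcell import *
print(finish_job())"
```

```text
the job is handed in; nothing more can be done
None
```

The job is handed in: the arm is holding the stick still, ball measured about 100 mm above the perch's free end, posed to slant 35° in line with the perch, handle outward; the cup was left standing and nothing else was seen to move.

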